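# Clamp a brass block in the bench thickness gauge with its ratchet knob

### The arm

A 6-joint arm with a two-finger parallel gripper is mounted at the origin on the work surface. World frame = base frame: x ahead of the robot, y to its left, z up, the work surface at z = 0. Lengths are in m, angles in rad, forces in N, time in s.
With the tool pointing down it reaches from about 0.375 to 0.9 m from the base axis. Payload 3.1 kg.
Tool frame: the origin (TCP) lies on the centre line of the jaws, within the pads' length; the fingertips stand 19 mm ahead of it and the grasp point (between the pads) is the TCP; y points along the fingers, x is the direction in which the jaws open and shut, and the axes are right-handed (so a half turn about y gives the same grasp; the last joint's range is limited). The gripper opens to 85 mm and grips with 20 to 120 N. Pads are 22 mm wide; open, the fingers measure 114 mm over their backs; the gripper's body (76 mm by 85 mm) begins 54 mm behind the grasp point. The pads swing forward as they close: fully open they stand 13 mm farther back than shut.
Start: joints at [-1.385, 0.527, 1.433, -0, 1.181, -0.178], TCP at [0.223, -0.584, 0.25] pointing down, gripper open.
Joint ranges: [-3.08, 3.08], [-0.75, 2.2], [0.22, 2.44], [-1.43, 4.57], [0, 2.65], [-2.85, 2.85]. Speed limits (rad/s): [2.79, 2.79, 3.14, 3.14, 3.14, 3.14].

### API

Orientations are given as a unit quaternion [x, y, z, w].
In Python, from station import * gives the robot as it stands.
- The arm moves only by the tool step_arm, never from a script. Its argument "moves" is a list of rows, each a list of 7 numbers: the turn, a rotation vector about the tool's x, y, z in rad, then the shift along the tool's x, y, z in cm, then the closure, from -1 (fully open) to 1 (shut). A call has 1 to 12 rows; each row is the pose to reach, as a shift and turn from the pose measured when the call began, along the tool's axes at that moment; what a row does not reach only later rows make up. A row lasts 1/8 s, in which the tool goes at most 62.5 mm and 10.7 degrees, less where a joint would pass 70% of its speed; a pose out of reach is approached as far as the arm can. A call with a gripper value outside its range is refused whole. The fingers move at their own pace and stop on an object; "grip_force" is the grip in N (left out, the last holds). Time passes only in rows, so rows that repeat a pose let the fingers close. It gives the time, the measured TCP pose, the force and the opening at its end, in the units of the state.
- sense(): the state, without advancing time (a new reading comes with each control period).
- snapshot(name): name is "side" or "top" or "wrist"; returns a dict with "frame" (384x512x3 uint8, red, green, blue), "z_map" (384x512 float32, m along the optical axis (not along the pixel's ray), 0 where there is no reading), "vfov" (degrees; the focal length in pixels is half the picture's height over the tangent of half this angle, whatever the lens; pixels are square), "cx", "cy" (the principal point, pixels), "xyz" and "orientation" of the camera in the world. Camera axes: x right, y down, z forward; pixel columns grow to the right and rows downward; lengths in m; the calibration is good to about 2 mm. A picture is of the moment at which its call begins.
- sign_off(): hands the job in, once; it reports no verdict.
The state is a dict: "t": time; "q": joint angles; "qd": joint speeds; "tau": joint torques, N m; "tcp_pos": TCP position; "tool_rot": TCP orientation; "force": force on the tool from outside, world axes, zero at the start; "ft_torque": the same for the moment, N m; "finger_gap": opening from 0.0 (shut) to 1.0 (fully open).
Only numpy, scipy, OpenCV 4.12 (cv2) and the standard library are available. Lean on these libraries where they do the work, as an engineer would, in place of code of your own. Each camera call takes 0.05 s, during which the arm holds its last target.

### The job

Push the gauge's carrier, with the brass block in its nest, gently all the way in so that the block is under the spindle. Then turn the black ratchet knob on top clockwise until the spindle has closed on the block and the ratchet then slips by about 30 degrees (never more than an eighth of a turn), so that the block stays clamped, and let go. Grip the knob lightly, and leave the other things on the bench where they are.

Things in the scene. Friction and masses are not known exactly. Their poses are not given: they have to be found in the camera images.
- gauge: Bench thickness gauge fixed to the bench: grey base 200 mm along its x (-135 to +65) by 155 mm, 15 mm thick; white column at its +y side (x -25 to 25, y 58 to 92 mm) with a white arm to over the spindle axis, top 82 mm high. Origin on the bench straight under the upright spindle axis, z up. The carrier comes out towards its -x, roughly towards the robot; turned up to 0.45 rad.
- carrier_post (a point): Middle of the upright round aluminium post (14 mm diameter, from 23 to 68 mm above the bench) by which the carrier is pushed along the gauge's +x. At gauge x = -145 mm, y = 0, z = 49 mm at the start (carrier out), x = -85 mm when fully in against its fixed stop. Sliding takes about 2 to 4 N; a steep rise is the stop.
- carrier: Dark steel sliding carrier, plate 125 x 50 mm, top 23 mm above the bench. Origin on its underside (15 mm up) under the middle of the nest: gauge x = -60 mm when out, 0 when fully in. The post stands 85 mm from here towards -x.
- block: Loose brass block 24 x 24 mm, 18 mm tall, origin at the centre of its underside; it stands in the carrier's square nest (6 mm high rim, 0.5 mm clearance a side), on the carrier's top, 23 mm above the bench, and rides with the carrier.
- thimble: Silver thimble, 40 mm diameter, 90 to 112 mm above the bench, on the gauge's axis; turns but does not rise or sink, and drives the steel spindle (12 mm diameter, under the arm) straight down, 24 mm per clockwise turn. Origin at the centre of its underside. Red mark along its x axis. Turns at about 0.08 N m and stays where it is left. Its sprung foot (10 N/mm) starts 1.4 to 8.3 mm above the block.
- ratchet: Black ribbed knob, 30 mm diameter, 114 to 144 mm above the bench, on the gauge's axis; does not rise or sink. Origin at the centre of its underside; red mark along its x. Carries the thimble round until the torque reaches about 0.15 N m, then slips smoothly on it (block force about 18 N). Both red marks start in line; the angle between them is the slip. A grip of 15 to 25 N turns it.
- spare: Loose spare brass block 24 x 24 x 18 mm, standing on the bench beyond the gauge; origin at the centre of its underside. Leave it alone.
- vial: Loose amber glass jar with white cap, 30 mm diameter, 50 mm tall, at the gauge's -y side; origin at the centre of its underside. Leave it alone.
- loupe: Loose black eyepiece loupe, 42 mm diameter, 42 mm tall, near the gauge's front at its +y side; origin at the centre of its underside. Leave it alone.
- dish: Loose white ceramic dish, 76 mm diameter, 22 mm tall, near the gauge's front at its -y side; origin at the centre of its underside. Leave it alone.
Not all that is in view belongs to the job. Leave any purple or turquoise look-alike of the block alone.

How it is judged:
On the way, in this order (a step that is already met when the one before it is completed fails the run):
1. the carrier is fully in against its stop, with the block under the spindle (x of carrier_post in the frame of gauge above -0.0875 m and horizontal distance between block and gauge below 0.004 m), for 0.2 s.
2. with the spindle pressing on the block, the ratchet has slipped by 0.2 rad or more (x of carrier_post in the frame of gauge above -0.0875 m and angle between the x axis of ratchet and the x axis of thimble, either way round above 0.2 rad and contact force between carrier and block above 6 N), for 0.2 s.
At the end, for the whole second after the job is handed in: The carrier is fully in (within 2.5 mm), the block stands flat in its nest under the spindle (within 4 mm) and stays clamped by the spindle with more than 5 N (6 N on the nest floor with the block's weight), and the ratchet knob stands slipped on the thimble by more than 0.2 rad (not over 0.9 rad) (all of step 2 and horizontal distance between block and gauge below 0.004 m and angle between block's own z axis and vertical below 0.05 rad and z of block in the frame of gauge below 0.026 m and linear speed of block below 0.01 m/s); the robot touches nothing.
It fails at once if the ratchet is run on by more than 0.9 rad of slip (angle between the x axis of ratchet and the x axis of thimble, either way round above 0.9 rad).
It fails at once if the block is pressed with more than 28 N (contact force between carrier and block above 28 N).
It fails at once if the ratchet knob is squeezed or pushed with more than 80 N in all, or the carrier with more than 40 N (contact force between the fingers and ratchet above 80 N or contact force between the fingers and carrier above 40 N).
It fails at once if another thing on the bench is moved by more than 15 mm (distance of any of spare, vial, loupe, dish from where it was at the start of the episode above 0.015 m).
It also fails if it takes over 69 s, if anything falls off the work surface, if the arm or the gripper's body presses on something with over 40 N, if the wrist force passes 120 N, or if a joint passes its speed limit or range.

## Working session

There is one attempt and no reset: what is moved stays moved. The work goes in short steps, Python scripts to look and compute and a tool call to move; the robot and the scene stay as the last step left them, time stands still between calls to the robot, and variables do not carry over. Pictures are saved under pics/ and viewed, and the job is handed in when it is done.

Besides the shell and the picture viewer there is one more tool, called after "Request:" as name(argument=value, ...), one argument or row to a line, values as JSON. step_arm: Moves the arm, as the interface text tells. Its arguments: {"type":"object","properties":{"moves":{"type":"array","items":{"type":"array","items":{"type":"number"}}},"grip_force":{"type":"number"}},"required":["moves"]}

```bash
mkdir -p pics; ls
cat > h.py <<'E'
from station import *
import numpy as np, cv2
from scipy.spatial.transform import Rotation as R
def snap(n,fn):
    s=snapshot(n); cv2.imwrite('pics/'+fn,s['frame'][:,:,::-1]); return s
def cam(s):
    f=s['frame'].shape[0]/2/np.tan(np.radians(s['vfov'])/2)
    return f,R.from_quat(s['orientation']).as_matrix(),np.array(s['xyz'])
def ray(s,u,v,z):
    f,Rm,p=cam(s); d=Rm@np.array([(u-s['cx'])/f,(v-s['cy'])/f,1]); return p+d*(z-p[2])/d[2]
def cloud(s):
    f,Rm,p=cam(s); z=s['z_map']; v,u=np.mgrid[:z.shape[0],:z.shape[1]]
    c=np.stack([(u-s['cx'])/f*z,(v-s['cy'])/f*z,z],-1); return c@Rm.T+p
def proj(s,P):
    f,Rm,p=cam(s); c=(np.array(P)-p)@Rm; return c[0]/c[2]*f+s['cx'],c[1]/c[2]*f+s['cy']
E
python3 - <<'E'
from h import *
for n in ['top','side','wrist']:
    s=snap(n,n+'0.png'); print(n,s['xyz'],s['vfov'],s['cx'],s['cy'])
print(sense())
E
```

```text
pics
top [0.52366819 0.05051075 0.77515871] 55.46866858622603 259.44663742530497 185.44423539584253
side [ 0.33662165 -0.57059432  0.70475494] 43.7340515673024 256.2206100228687 188.998119407438
wrist [ 0.28840784 -0.5584251   0.37310994] 68.57645610277592 255.98107746562735 188.6322924400463
{'t': 0.15, 'q': array([-1.38451130e+00,  5.28270533e-01,  1.43360958e+00,  1.36416203e-06,
        1.18139630e+00, -1.78495903e-01]), 'qd': array([-1.59954608e-03, -2.09710828e-03, -4.17590074e-03,  1.83272292e-03,
       -1.20919449e-03,  9.79343456e-05]), 'tau': array([ 3.89700299e-04, -4.42742229e+01, -1.78276849e+01, -2.80362437e-04,
        5.58790925e-03, -3.77235054e-06]), 'tcp_pos': array([ 0.2228985 , -0.58334916,  0.24954688]), 'tool_rot': array([-0.58197699,  0.40143828, -0.40059375,  0.58281621]), 'force': array([ 0.67048681, -0.29917621,  0.10858277]), 'ft_torque': array([ 0.03975843,  0.07833354, -0.01560086]), 'finger_gap': 1.0007339802816801}
```

View pics/top0.png

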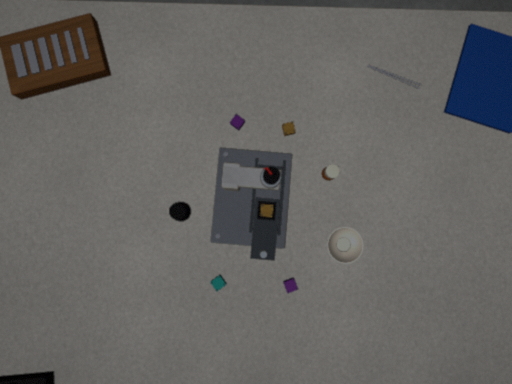

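View pics/side0.png

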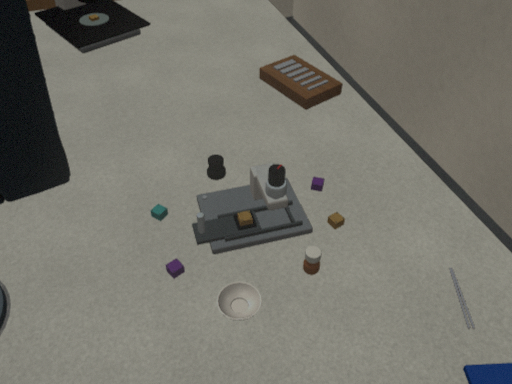

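Top view: knob at about (271,176), block at (266,211), post at (263,255), loupe (180,211), dish (346,244), vial (331,172). Next I'll measure these.

Run:
```python
from h import *
s=snap('top','top1.png'); C=cloud(s); f,Rm,p=cam(s); print(np.round(Rm,3),f)
rgb=s['frame']
big=cv2.resize(rgb[130:280,160:370],None,fx=3.8,fy=3.8,interpolation=cv2.INTER_CUBIC); cv2.imwrite('pics/top1c.png',np.clip(big[:,:,::-1].astype(float)*1.6,0,255).astype(np.uint8))
for n,(u,v) in dict(knob=(271,176),block=(266,211),post=(263,254),loupe=(180,211),dish=(346,244),vial=(331,172),teal=(218,283),purp=(291,285)).items(): print(n,C[v,u])
roi=np.zeros(C.shape[:2],bool); roi[130:280,195:310]=1
h=C[...,2]
for lo,hi,n in [(.134,.155,'knob'),(.058,.076,'post68'),(.009,.0185,'base'),(.074,.088,'arm'),(.036,.046,'block')]:
    m=(roi&(h>lo)&(h<hi)).astype(np.uint8)
    k,l,st,_=cv2.connectedComponentsWithStats(m)
    for i in range(1,k):
        if st[i,4]>8:
            P=C[l==i]; print(n,st[i],P.mean(0).round(4), P.min(0).round(3),P.max(0).round(3))
    if n=='base':
        P=C[m>0][:,:2]; r=cv2.minAreaRect((P*1000).astype(np.float32)); print(r)
# block by colour
hsv=cv2.cvtColor(rgb,cv2.COLOR_RGB2HSV)
m=(roi&(hsv[...,0]>12)&(hsv[...,0]<28)&(hsv[...,1]>140)&(hsv[...,2]>60)).astype(np.uint8); v,u=np.nonzero(m); print('brass',len(u),u.mean(),v.mean(),ray(s,u.mean(),v.mean(),.041))
```

```text
[[ 0.018 -0.996  0.09 ]
 [-1.    -0.02  -0.013]
 [ 0.015 -0.09  -0.996]] 365.1742457306998
knob [0.59759891 0.02230124 0.14568153]
block [0.538977   0.02660832 0.04271825]
post [0.45643854 0.03183728 0.06943655]
loupe [0.53577133 0.19815325 0.0429948 ]
dish [ 0.4738909  -0.14353034  0.00453461]
vial [ 0.61916947 -0.10204766  0.05126431]
teal [0.39201926 0.12073564 0.0187354 ]
purp [ 0.39046296 -0.02745579  0.01928069]
knob [263 166  17  18 238] [0.5998 0.022  0.1447] [0.586 0.008 0.135] [0.615 0.036 0.148]
post68 [231 187   9   3   9] [0.5809 0.0886 0.0643] [0.58  0.081 0.059] [0.585 0.097 0.075]
post68 [260 251   7   7  44] [0.4564 0.0317 0.0682] [0.451 0.026 0.061] [0.462 0.038 0.071]
base [291 131   4   3   9] [ 0.7072 -0.0281  0.0153] [ 0.706 -0.032  0.01 ] [ 0.709 -0.025  0.018]
base [ 210  148   82  101 3684] [0.5653 0.0706 0.0158] [ 0.464 -0.025  0.011] [0.671 0.14  0.018]
base [255 187  26  13 223] [0.576  0.0227 0.0159] [ 0.565 -0.003  0.013] [0.59  0.049 0.018]
base [216 275   8   5  13] [0.4039 0.1183 0.0151] [0.399 0.112 0.01 ] [0.408 0.125 0.018]
((555.3639526367188, 53.63653564453125), (312.9739685058594, 173.6923828125), 0.17765776813030243)
arm [221 162  47  27 915] [0.6035 0.0774 0.0826] [0.581 0.027 0.074] [0.631 0.115 0.087]
arm [269 184  11   6  28] [0.583  0.01   0.0814] [0.58  0.004 0.074] [0.59  0.023 0.085]
block [260 204  13  13 144] [0.5408 0.0259 0.0419] [0.529 0.014 0.039] [0.553 0.038 0.045]
brass 155 271.1225806451613 193.90322580645162 [0.57358439 0.0168001  0.041     ]
```

View pics/top1c.png

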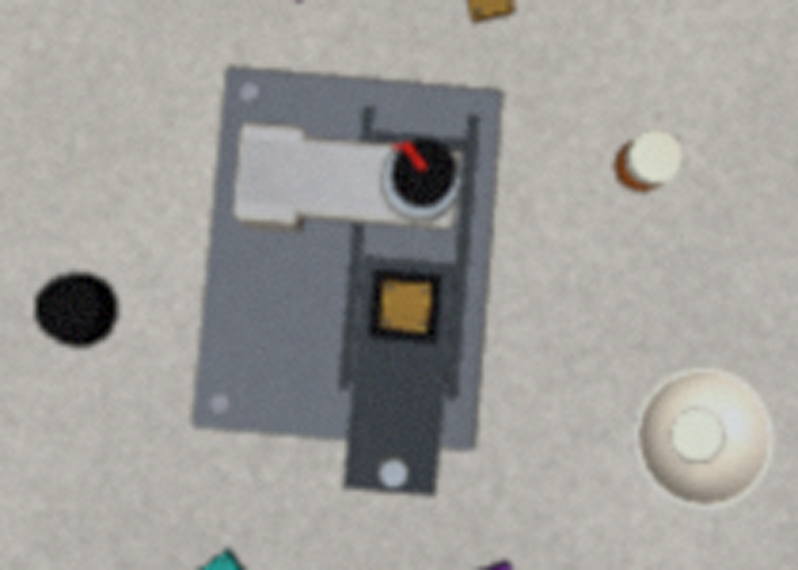

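```bash
cat >> h.py <<'E'
AX=np.array([.5998,.0220]); YAW=-0.0675
GX=np.array([np.cos(YAW),np.sin(YAW)]); GY=np.array([-GX[1],GX[0]])
def g2w(x,y,z): return np.r_[AX+GX*x+GY*y,z]
def go(P,zdir=None):
    "tool-frame shift in cm and tool turn, to point P with tool y down and tool z along yaw zdir"
    st=sense(); T=R.from_quat(st['tool_rot']).as_matrix()
    sh=T.T@(np.array(P)-st['tcp_pos'])*100
    out=[np.zeros(3),sh]
    if zdir is not None:
        z=np.array([np.cos(zdir),np.sin(zdir),0]); y=np.array([0,0,-1.]); x=np.cross(y,z)
        out[0]=R.from_matrix(T.T@np.stack([x,y,z],1)).as_rotvec()
    print('turn',out[0].round(4),'shift',sh.round(2)); return out
E
python3 - <<'E'
from h import *
st=sense(); print(R.from_quat(st['tool_rot']).as_matrix().round(3))
go(g2w(-.18,0,.2),YAW); go(g2w(-.18,0,.2),YAW+np.pi)
E
```

```text
[[ 0.357 -0.     0.934]
 [-0.934  0.001  0.357]
 [-0.001 -1.     0.   ]]
turn [ 0.      0.4323 -0.0013] shift [-50.65   5.05  40.46]
turn [-1.8000e-03 -2.7093e+00 -1.0000e-04] shift [-50.65   5.05  40.46]
```

The crop shows the gauge turned by about -0.07 rad, with the knob and its red mark, the block in its nest and the post in line. I'll move behind the post with the gripper shut and half-turned, so that joint 6 has room for clockwise turning.

Request:
step_arm(
  moves=[
    [0, -0.18, 0, -4.2, 0.4, 3.4, 1],
    [0, -0.36, 0, -8.4, 0.8, 6.7, 1],
    [0, -0.54, 0, -12.7, 1.2, 10.1, 1],
    [0, -0.72, 0, -16.9, 1.7, 13.5, 1],
    [0, -0.9, 0, -21.1, 2.1, 16.9, 1],
    [0, -1.08, 0, -25.3, 2.5, 20.2, 1],
    [0, -1.26, 0, -29.5, 2.9, 23.6, 1],
    [0, -1.44, 0, -33.8, 3.4, 27, 1],
    [0, -1.62, 0, -38, 3.8, 30.3, 1],
    [0, -1.8, 0, -42.2, 4.2, 33.7, 1],
    [0, -1.98, 0, -46.4, 4.6, 37.1, 1],
    [0, -2.16, 0, -50.65, 5.05, 40.46, 1],
  ],
)

```text
t: 1.7
tcp_pos: [0.4209, 0.0358, 0.2]
tool_rot: [-0.627, -0.327, 0.326, 0.627]
force: [1.1, -0.5, -0.3]
finger_gap: -0.001
```

Run:
```python
from h import *
st=sense(); print(st)
go(g2w(-.18,0,.055),YAW+np.pi)
```

```text
{'t': 1.7, 'q': array([-1.81854072e-01,  3.43318422e-01,  1.97592386e+00,  1.55710149e-03,
        8.21760588e-01, -1.14284281e+00]), 'qd': array([ 1.08441233,  0.2378453 , -0.29136388, -0.00194708,  0.03278089,
       -0.34843207]), 'tau': array([ -3.23439158, -31.18744612,  -9.74793524,   0.06298496,
         0.20197688,   0.23677278]), 'tcp_pos': array([0.4208777 , 0.03578968, 0.20002756]), 'tool_rot': array([-0.62702185, -0.32691722,  0.32609235,  0.62740139]), 'force': array([ 1.11792214, -0.54148389, -0.26929072]), 'ft_torque': array([-0.02952788, -0.02965788,  0.02723556]), 'finger_gap': -0.000789330875556468}
turn [ 4.000e-04 -5.434e-01  1.200e-03] shift [-0.19 14.5  -0.04]
```

Request:
step_arm(
  moves=[
    [0, -0.18, 0, 0, 0, 0, 1],
    [0, -0.36, 0, -0.1, 3, 0, 1],
    [0, -0.54, 0, -0.2, 7, 0, 1],
    [0, -0.54, 0, -0.2, 11, 0, 1],
    [0, -0.54, 0, -0.2, 14.5, 0, 1],
    [0, -0.54, 0, -0.2, 14.5, 0, 1],
  ],
)

```text
t: 2.45
tcp_pos: [0.4186, 0.0345, 0.0533]
tool_rot: [-0.516, -0.481, 0.483, 0.519]
force: [0.1, 0.0, 0.7]
finger_gap: -0.001
```

Run:
```python
from h import *
print(sense()['force'],sense()['ft_torque']); go(g2w(-.103,0,.055),YAW+np.pi)
s=snap('side','side2.png'); cv2.imwrite('pics/side2c.png',cv2.resize(s['frame'][120:320,130:370,::-1],None,fx=3,fy=3,interpolation=2))
```

```text
[0.10901619 0.04624515 0.66816524] [-0.02884972  0.04398843  0.02053792]
turn [-0.0046 -0.0036  0.0017] shift [ 0.01 -0.21 -7.86]
```

View pics/side2c.png

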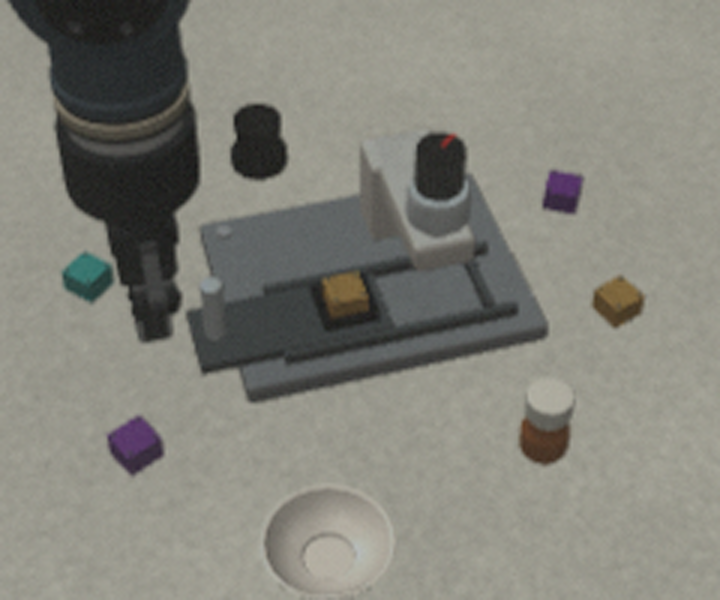

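The shut fingertips at crop (155,310) stand just behind the post at (212,305). I'll push slowly, up to a little short of the stop.

Request:
step_arm(
  moves=[
    [0, 0, 0, 0, -0.1, -0.6, 1],
    [0, 0, 0, 0, -0.1, -1.2, 1],
    [0, 0, 0, 0, -0.1, -1.5, 1],
    [0, 0, 0, 0, -0.1, -1.7, 1],
    [0, 0, 0, 0, -0.1, -2.0, 1],
    [0, 0, 0, 0, -0.1, -2.3, 1],
    [0, 0, 0, 0, -0.1, -2.6, 1],
    [0, 0, 0, 0, -0.1, -2.9, 1],
    [0, 0, 0, 0, -0.1, -3.2, 1],
  ],
)

```text
t: 3.62
tcp_pos: [0.4512, 0.0323, 0.0554]
tool_rot: [-0.516, -0.482, 0.482, 0.518]
force: [-1.6, 0.1, 1.5]
finger_gap: 0.001
```

Request:
step_arm(
  moves=[
    [0, 0, 0, 0, 0, -0.3, 1],
    [0, 0, 0, 0, 0, -0.6, 1],
    [0, 0, 0, 0, 0, -0.9, 1],
    [0, 0, 0, 0, 0, -1.2, 1],
    [0, 0, 0, 0, 0, -1.5, 1],
    [0, 0, 0, 0, 0, -1.8, 1],
    [0, 0, 0, 0, 0, -2.1, 1],
    [0, 0, 0, 0, 0, -2.4, 1],
    [0, 0, 0, 0, 0, -2.7, 1],
    [0, 0, 0, 0, 0, -3.0, 1],
  ],
)

```text
t: 4.88
tcp_pos: [0.4813, 0.0301, 0.0552]
tool_rot: [-0.516, -0.482, 0.482, 0.518]
force: [-2.3, 0.9, 0.6]
finger_gap: 0.001
```

Run:
```python
from h import *
print(sense()['force'],sense()['ft_torque']); go(g2w(-.103,0,.055),YAW+np.pi)
s=snap('top','top3.png'); C=cloud(s); h=C[...,2]
cv2.imwrite('pics/top3c.png',cv2.resize(s['frame'][130:280,160:370,::-1],None,fx=3.8,fy=3.8,interpolation=2))
```

```text
[-2.26878212  0.90105768  0.62443872] [0.18639075 0.2923898  0.05381157]
turn [-0.0026 -0.0035  0.0016] shift [-0.    0.02 -1.58]
```

View pics/top3c.png

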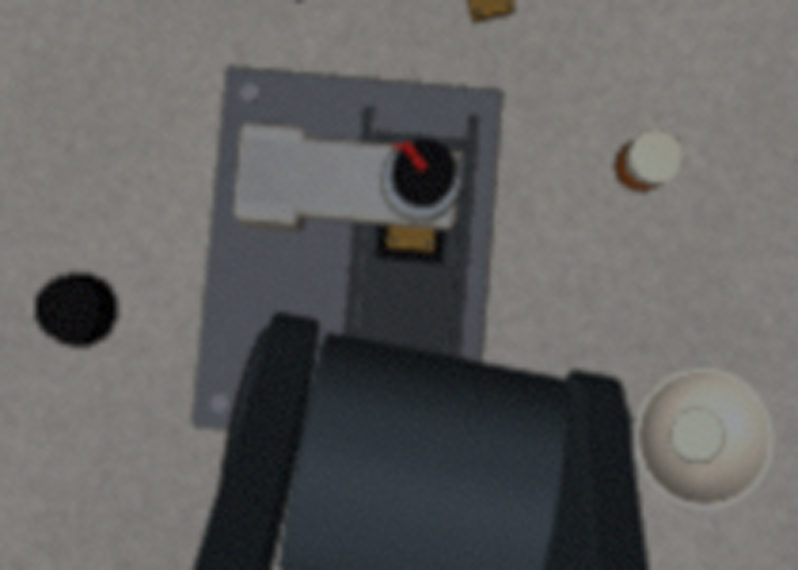

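The block has ridden in and its front is now under the arm (crop 410,240). About 16–20 mm remain.

Request:
step_arm(
  moves=[
    [0, 0, 0, 0, 0, -0.3, 1],
    [0, 0, 0, 0, 0, -0.6, 1],
    [0, 0, 0, 0, 0, -0.9, 1],
    [0, 0, 0, 0, 0, -1.2, 1],
    [0, 0, 0, 0, 0, -1.3, 1],
  ],
)

```text
t: 5.55
tcp_pos: [0.4953, 0.0291, 0.0552]
tool_rot: [-0.517, -0.482, 0.482, 0.518]
force: [-2.6, 1.4, 0.5]
finger_gap: -0.002
```

Request:
step_arm(
  moves=[
    [0, 0, 0, 0, 0, -0.1, 1],
    [0, 0, 0, 0, 0, -0.2, 1],
  ],
)

```text
t: 5.8
tcp_pos: [0.4973, 0.0289, 0.0552]
tool_rot: [-0.517, -0.482, 0.482, 0.518]
force: [-1.8, 1.4, 1.0]
finger_gap: 0.0
```

Request:
step_arm(
  moves=[
    [0, 0, 0, 0, 0, -0.1, 1],
    [0, 0, 0, 0, 0, -0.1, 1],
  ],
)

```text
t: 6.05
tcp_pos: [0.4979, 0.0289, 0.0552]
tool_rot: [-0.517, -0.482, 0.482, 0.518]
force: [-2.9, 0.2, 2.6]
finger_gap: -0.005
```

Request:
step_arm(
  moves=[
    [0, 0, 0, 0, 0, -0.1, 1],
    [0, 0, 0, 0, 0, -0.15, 1],
  ],
)

```text
t: 6.3
tcp_pos: [0.498, 0.0289, 0.0552]
tool_rot: [-0.516, -0.481, 0.483, 0.519]
force: [-5.6, 1.2, 4.5]
finger_gap: 0.003
```

Request:
step_arm(
  moves=[
    [0, 0, 0, 0, 0, -0.1, 1],
    [0, 0, 0, 0, 0, -0.15, 1],
  ],
)

```text
t: 6.55
tcp_pos: [0.498, 0.0289, 0.0552]
tool_rot: [-0.515, -0.48, 0.484, 0.52]
force: [-6.2, -0.2, 5.4]
finger_gap: -0.001
```

Motion has stopped at x = 0.498 where the stop was predicted, and the force is rising. I'll press a touch more to confirm, then back off and rise.

Request:
step_arm(
  moves=[
    [0, 0, 0, 0, 0, -0.25, 1],
    [0, 0, 0, 0, 0, -0.25, 1],
  ],
)

```text
t: 6.8
tcp_pos: [0.498, 0.029, 0.0552]
tool_rot: [-0.513, -0.479, 0.485, 0.521]
force: [-7.7, -0.2, 6.8]
finger_gap: 0.003
```

Request:
step_arm(
  moves=[
    [0, 0, 0, 0, 0, 0.5, 1],
    [0, 0, 0, 0, 0, 2, 1],
    [0, 0, 0, 0, -4, 5, 1],
    [0, 0, 0, 0, -10, 5, 0],
    [0, 0, 0, 0, -16, 5, -1],
    [0, 0, 0, 0, -16, 5, -1],
    [0, 0, 0, 0, -16, 10, -1],
    [0, 0, 0, 0, -16, 10, -1],
  ],
)

```text
t: 7.8
tcp_pos: [0.3947, 0.0366, 0.2152]
tool_rot: [-0.511, -0.478, 0.487, 0.523]
force: [0.2, -0.1, -0.3]
finger_gap: 1.001
```

Run:
```python
from h import *
st=sense();print(st['force'],st['ft_torque'],st['q'][5],st['tcp_pos']); 
s=snap('top','top4.png'); C=cloud(s); h=C[...,2]
cv2.imwrite('pics/top4c.png',cv2.resize(s['frame'][130:280,160:370,::-1],None,fx=3.8,fy=3.8,interpolation=2))
roi=np.zeros(h.shape,bool); roi[200:262,250:280]=1
m=roi&(h>.06)&(h<.076); P=C[m]; print('post',len(P),P.mean(0) if len(P) else 0)
if len(P): d=P.mean(0)[:2]-AX; print(d@GX,d@GY)
s=snap('side','side4.png'); cv2.imwrite('pics/side4c.png',cv2.resize(s['frame'][120:320,130:370,::-1],None,fx=3,fy=3,interpolation=2))
```

```text
[ 0.19220496 -0.05554655 -0.30221705] [-0.04654347 -0.00026198  0.0129349 ] -1.6921785890296817 [0.39470628 0.03662481 0.21515238]
post 40 [0.51576864 0.02722793 0.06893675]
-0.08419261462568113 -0.0004517863568395337
```

View pics/top4c.png

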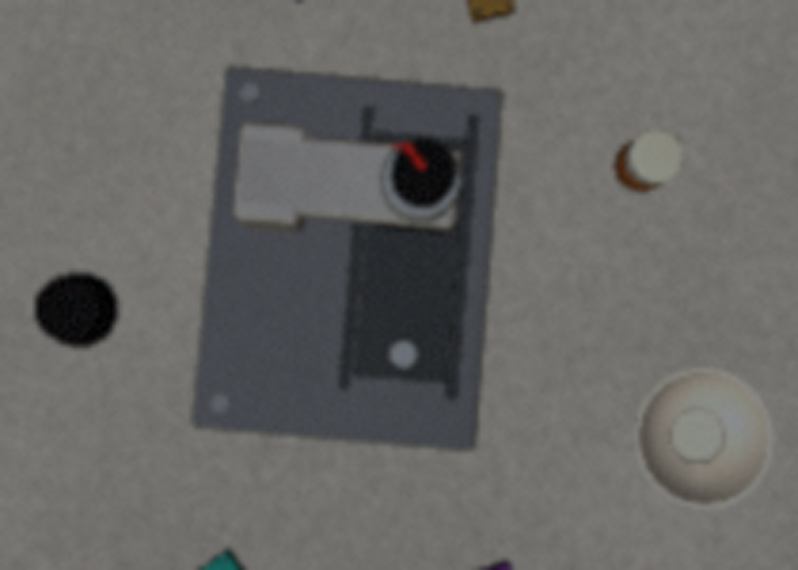

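View pics/side4c.png

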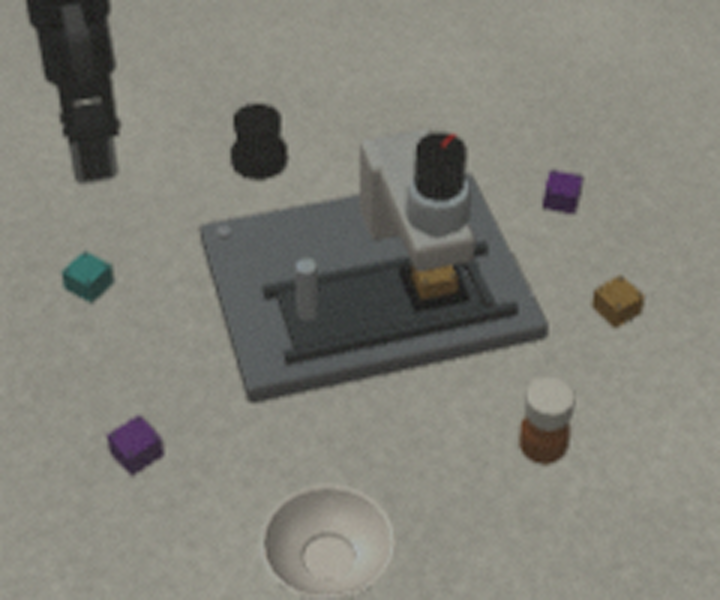

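The carrier is fully in (post at gauge x ≈ -84 mm) and the block is under the spindle. Other objects have not moved. Next, over the knob.

Run:
```python
from h import *
s=snap('top','top5.png'); C=cloud(s); h=C[...,2]
roi=np.zeros(h.shape,bool); roi[155:195,250:290]=1
m=(roi&(h>.130)).astype(np.uint8)
P=C[roi&(h>.140)]; c,r=cv2.minEnclosingCircle((P[:,:2]*1000).astype(np.float32)); print(c,r,np.median(P[:,2]))
go(np.r_[.6003,.0218,.215],YAW+np.pi)
```

```text
(568.6197509765625, 33.032470703125) 48.23005294799805 0.14490510150674385
turn [-0.0129 -0.0028  0.0017] shift [  0.05  -0.14 -19.97]
```

Request:
step_arm(
  moves=[
    [-0.01, 0, 0, 0, -0.1, -5, -1],
    [-0.01, 0, 0, 0, -0.1, -10, -1],
    [-0.01, 0, 0, 0, -0.1, -15, -1],
    [-0.01, 0, 0, 0, -0.1, -19, -1],
    [-0.013, 0, 0, 0.05, -0.1, -20, -1],
    [-0.013, 0, 0, 0.05, -0.1, -20, -1],
  ],
)

```text
t: 8.7
tcp_pos: [0.6005, 0.0218, 0.2135]
tool_rot: [-0.516, -0.482, 0.482, 0.518]
force: [-0.6, -0.5, -0.1]
finger_gap: 0.999
```

Run:
```python
from h import *
st=sense();print(st['force'],st['ft_torque'],st['q'],st['tcp_pos']); go(np.r_[.6003,.0218,.136],YAW+np.pi)
s=snap('wrist','w6.png')
```

```text
[-0.56746727 -0.54032727 -0.05852697] [0.00193117 0.06415087 0.02368365] [-0.1502769   0.53877096  1.53125985  0.00189283  1.07340545 -1.65173866] [0.60047974 0.02180876 0.21350293]
turn [-0.0017 -0.0027  0.0018] shift [-0.02  7.75  0.  ]
```

View pics/w6.png

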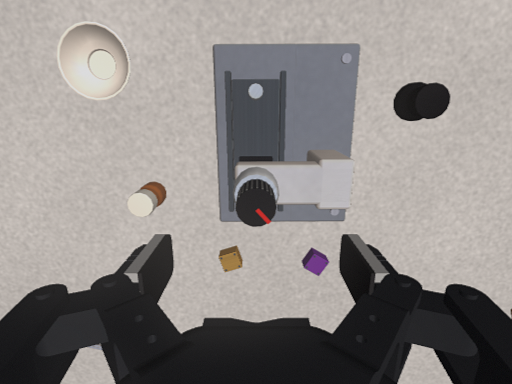

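In the wrist view the knob (256,205) is centred between the fingers. I'll descend and then close lightly.

Request:
step_arm(
  moves=[
    [0, 0, 0, 0, 3, 0, -1],
    [0, 0, 0, 0, 6, 0, -1],
    [0, 0, 0, 0, 7.75, 0, -1],
    [0, 0, 0, 0, 7.75, 0, -1],
  ],
  grip_force=20,
)

```text
t: 9.25
tcp_pos: [0.5977, 0.0224, 0.1351]
tool_rot: [-0.515, -0.481, 0.483, 0.519]
force: [-0.1, 0.1, 0.7]
finger_gap: 1.0
```

Request:
step_arm(
  moves=[
    [0, 0, 0, 0, 0, 0, 0],
    [0, 0, 0, 0, 0, 0, 0.1],
    [0, 0, 0, 0, 0, 0, 0.2],
    [0, 0, 0, 0, 0, 0, 0.3],
    [0, 0, 0, 0, 0, 0, 0.4],
    [0, 0, 0, 0, 0, 0, 0.6],
    [0, 0, 0, 0, 0, 0, 1],
    [0, 0, 0, 0, 0, 0, 1],
    [0, 0, 0, 0, 0, 0, 1],
  ],
  grip_force=20,
)

```text
t: 10.38
tcp_pos: [0.5981, 0.0218, 0.1359]
tool_rot: [-0.516, -0.481, 0.483, 0.519]
force: [-0.9, -1.8, 6.1]
finger_gap: 0.343
```

Run:
```python
from h import *
st=sense();print(st['force'],st['ft_torque'],st['q'],st['tau'],st['tcp_pos'],st['finger_gap']); 
s=snap('wrist','w7.png')
```

```text
[-0.87899067 -1.78096948  6.13181775] [-0.46471232  0.19866343 -0.05432977] [-1.50431410e-01  6.41559049e-01  1.59499652e+00  1.08193286e-03
  9.09885626e-01 -1.65190902e+00] [ 1.41649649e+00 -4.14008009e+01 -1.23525032e+01  6.25558645e-01
 -1.76517069e-01  3.17985330e-03] [0.59814519 0.02184303 0.13591789] 0.3427871588270141
```

View pics/w7.png

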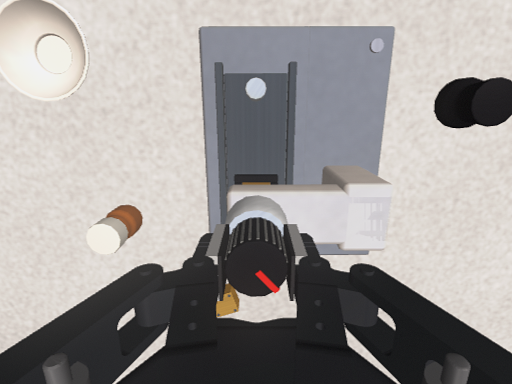

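The jaws hold the knob with its axis about 2 mm off the TCP along tool z. I'll loosen, centre and close again.

Request:
step_arm(
  moves=[
    [0, 0, 0, 0, 0, 0, 0.1],
    [0, 0, 0, 0, 0, -0.2, 0.1],
    [0, 0, 0, 0, 0, -0.23, 0.1],
    [0, 0, 0, 0, 0, -0.23, 0.1],
  ],
  grip_force=20,
)

```text
t: 10.92
tcp_pos: [0.6004, 0.0218, 0.1356]
tool_rot: [-0.515, -0.481, 0.483, 0.519]
force: [-0.4, -0.9, -0.4]
finger_gap: 0.449
```

Run:
```python
from h import *
st=sense();print(st['force'],st['ft_torque'],st['tcp_pos'],st['finger_gap']); go(np.r_[.6003,.0218,.136],YAW+np.pi)
```

```text
[-0.37140601 -0.91309811 -0.3926223 ] [ 0.00195683 -0.05230811 -0.00078826] [0.60039587 0.02184364 0.13563548] 0.44886374816592023
turn [-0.0052 -0.0024  0.0014] shift [-0.   -0.04  0.01]
```

Request:
step_arm(
  moves=[
    [-0.005, 0, 0, 0, 0, 0, 0.3],
    [-0.005, 0, 0, 0, 0, 0, 0.5],
    [-0.005, 0, 0, 0, 0, 0, 1],
    [-0.005, 0, 0, 0, 0, 0, 1],
  ],
  grip_force=20,
)

```text
t: 11.42
tcp_pos: [0.6004, 0.0217, 0.1357]
tool_rot: [-0.517, -0.483, 0.482, 0.517]
force: [0.4, -1.7, 0.7]
finger_gap: 0.346
```

Run:
```python
from h import *
st=sense();print(st['force'],st['ft_torque'],st['tau'][5],st['tcp_pos'],st['finger_gap']); go(np.r_[.6003,.0218,.136],YAW+np.pi)
```

```text
[ 0.39232431 -1.72087148  0.66369729] [-0.26121668 -0.00330473  0.0121007 ] 0.018912346567958593 [0.60043788 0.02167141 0.13570642] 0.3455825221130034
turn [-0.0001 -0.0024  0.0012] shift [ 0.01 -0.03  0.01]
```

Request:
step_arm(
  moves=[
    [-0.005, 0.06, 0, 0, 0, 0, 1],
    [-0.005, 0.12, 0, 0, 0, 0, 1],
    [-0.005, 0.18, 0, 0, 0, 0, 1],
    [-0.005, 0.24, 0, 0, 0, 0, 1],
    [-0.005, 0.3, 0, 0, 0, 0, 1],
  ],
)

```text
t: 12.05
tcp_pos: [0.6004, 0.0217, 0.1357]
tool_rot: [0.585, 0.4, -0.398, -0.583]
force: [-0.1, -1.8, 0.4]
finger_gap: 0.34
```

Run:
```python
from h import *
st=sense();print(st['force'],st['ft_torque'],st['tau'][5],st['q'][5],st['tcp_pos'],st['finger_gap']); go(np.r_[.6003,.0218,.136],YAW+np.pi)
s=snap('wrist','w8.png')
```

```text
[-0.11622033 -1.8223974   0.40795202] [-0.1484185   0.03447867  0.11178705] -0.23981220088899136 -1.349961453036058 [0.60037304 0.02173038 0.13571801] 0.3403384790468459
turn [ 0.0046 -0.304   0.0012] shift [ 0.   -0.03  0.01]
```

View pics/w8.png

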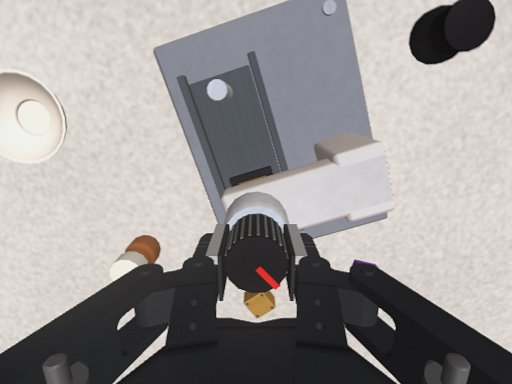

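The knob turns with the gripper, since its mark stays at (268,278) in the wrist view. I'll continue in steps and average torque readings.

```bash
cat > tq.py <<'E'
from h import *
a=[];b=[]
for i in range(5):
    st=sense(); a.append(st['ft_torque'][2]); b.append(st['tau'][5]); snapshot('wrist')
st=sense(); z=R.from_quat(st['tool_rot']).as_matrix()[:,2]; print('t',st['t'],'Tz %.3f sd %.3f'%(np.mean(a),np.std(a)),'tau6 %.3f'%np.mean(b),'q6 %.3f'%st['q'][5],'yaw turned %.3f'%(((YAW+np.pi)-np.arctan2(z[1],z[0]))%(2*np.pi)),st['tcp_pos'].round(4),st['force'].round(1))
E
python3 tq.py
```

```text
t 12.35 Tz -0.067 sd 0.026 tau6 -0.003 q6 -1.352 yaw turned 0.302 [0.6004 0.0217 0.1357] [-0.9 -1.  -0.3]
```

Request:
step_arm(
  moves=[
    [0, 0.06, 0, 0, 0, 0, 1],
    [0, 0.12, 0, 0, 0, 0, 1],
    [0, 0.18, 0, 0, 0, 0, 1],
  ],
)

```text
t: 12.72
tcp_pos: [0.6004, 0.0217, 0.1357]
tool_rot: [0.618, 0.347, -0.344, -0.616]
force: [-0.2, -1.1, 0.9]
finger_gap: 0.348
```

```bash
python3 tq.py
```

```text
t 12.975 Tz -0.052 sd 0.052 tau6 -0.036 q6 -1.173 yaw turned 0.481 [0.6004 0.0217 0.1357] [ 1.  -1.3  0.8]
```

Request:
step_arm(
  moves=[
    [0, 0.06, 0, 0, 0, 0, 1],
    [0, 0.12, 0, 0, 0, 0, 1],
    [0, 0.18, 0, 0, 0, 0, 1],
  ],
)

```text
t: 13.35
tcp_pos: [0.6004, 0.0218, 0.1357]
tool_rot: [0.646, 0.29, -0.287, -0.645]
force: [0.2, -1.1, 0.4]
finger_gap: 0.347
```

```bash
python3 tq.py
```

```text
t 13.6 Tz -0.060 sd 0.077 tau6 -0.035 q6 -0.994 yaw turned 0.660 [0.6004 0.0218 0.1358] [ 0.1 -1.2  0.7]
```

Request:
step_arm(
  moves=[
    [0, 0.06, 0, 0, 0, 0, 1],
    [0, 0.12, 0, 0, 0, 0, 1],
    [0, 0.18, 0, 0, 0, 0, 1],
  ],
)

```text
t: 13.98
tcp_pos: [0.6004, 0.0218, 0.1357]
tool_rot: [0.669, 0.232, -0.228, -0.668]
force: [-0.2, -1.6, 1.1]
finger_gap: 0.348
```

```bash
python3 tq.py
```

```text
t 14.225 Tz -0.042 sd 0.055 tau6 -0.035 q6 -0.815 yaw turned 0.839 [0.6004 0.0218 0.1357] [-0.  -0.8  0.3]
```

Resting torque isn't informative, because friction holds. I'll look from the side for the thimble's mark and the spindle gap.

Run:
```python
from h import *
s=snap('side','side9.png'); cv2.imwrite('pics/side9c.png',np.clip(1.5*cv2.resize(s['frame'][150:225,235:325,::-1].astype(np.float32),None,fx=8,fy=8,interpolation=2),0,255))
```

```text
[ WARN:0@0.570] global loadsave.cpp:1063 imwrite_ Unsupported depth image for selected encoder is fallbacked to CV_8U.
```

View pics/side9c.png

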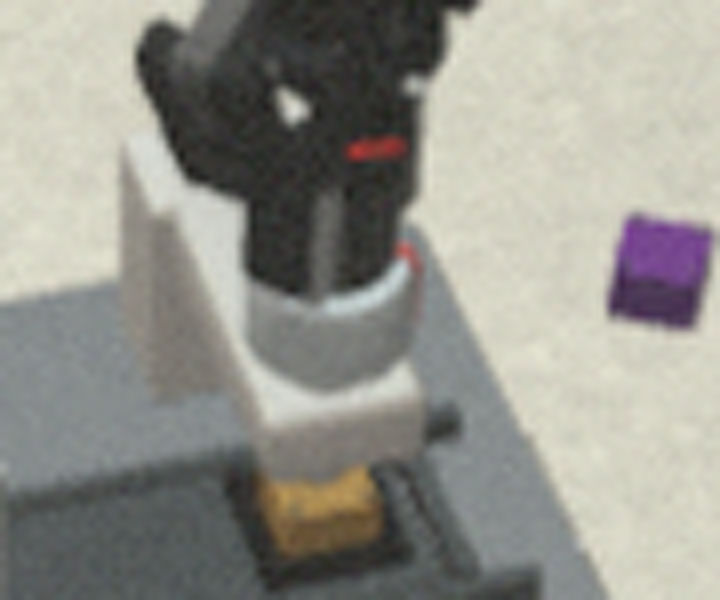

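Both marks are visible: the knob's at crop (380,148) and the thimble's at (410,260). I'll track the thimble's angle from these.

```bash
cat > mk.py <<'E'
from h import *
import sys
A=np.array([.6004,.0218])
def red(img): 
    i=img.astype(int); return (i[...,0]>70)&(i[...,0]>1.8*i[...,1])&(i[...,0]>1.8*i[...,2])
def cyl(s,u,v,r):
    f,Rm,p=cam(s); d=Rm@np.array([(u-s['cx'])/f,(v-s['cy'])/f,1]); o=p[:2]-A
    a=d[:2]@d[:2]; b=2*o@d[:2]; c=o@o-r*r; D=b*b-4*a*c
    if D<0: return None
    t=(-b-np.sqrt(D))/2/a; return p+d*t
def analyse(s,verbose=True):
    m=red(s['frame']); k,l,st,ce=cv2.connectedComponentsWithStats(m.astype(np.uint8),connectivity=8)
    cu,cv_=proj(s,np.r_[A,.12])
    for i in range(1,k):
        if np.hypot(ce[i][0]-cu,ce[i][1]-cv_)>40: continue
        v,u=np.nonzero(l==i); out=[]
        q=ray(s,ce[i][0],ce[i][1],.144)[:2]-A; q2=ray(s,ce[i][0],ce[i][1],.112)[:2]-A
        w=[]
        for a,b in zip(u,v):
            P=cyl(s,a,b,.0205)
            if P is not None and .088<P[2]<.112: w.append(np.arctan2(*(P[:2]-A)[::-1]))
        print('n',st[i,4],'px',ce[i].round(1),'on knob top: r %.1f yaw %.3f'%(np.hypot(*q)*1e3,np.arctan2(q[1],q[0])),'on thimble top: r %.1f yaw %.3f'%(np.hypot(*q2)*1e3,np.arctan2(q2[1],q2[0])),'thimble side:',len(w),np.round(np.mean(w),3) if w else '')
E
python3 - <<'E'
from mk import *
st=sense(); z=R.from_quat(st['tool_rot']).as_matrix()[:,2]; print('turned',((YAW+np.pi)-np.arctan2(z[1],z[0]))%(2*np.pi))
for n,fn in [('side','side4.png'),('top','top4.png')]:
    s=snapshot(n)
    if n=='side': print('now'); analyse(s)
    s['frame']=cv2.imread('pics/'+fn)[:,:,::-1]; print('start',n); analyse(s)
E
```

```text
turned 0.8392903928100734
now
n 11 px [281.5 168.1] on knob top: r 10.1 yaw -0.180 on thimble top: r 40.9 yaw 0.895 thimble side: 0 
start side
n 10 px [278.5 166.5] on knob top: r 7.7 yaw 0.544 on thimble top: r 44.0 yaw 1.045 thimble side: 0 
start top
n 24 px [268.2 170.3] on knob top: r 9.2 yaw 0.647 on thimble top: r 12.4 yaw 0.359 thimble side: 0
```

```bash
sed -i 's/>70)/>45)/; s/1\.8\*i/1.45*i/g' mk.py
cat > now.py <<'E'
from mk import *
st=sense(); print('Tz',st['ft_torque'][2].round(3),'tau6',st['tau'][5].round(3)); z=R.from_quat(st['tool_rot']).as_matrix()[:,2]; t=((YAW+np.pi)-np.arctan2(z[1],z[0]))%(2*np.pi)
print('t',st['t'],'turned %.3f'%t,'expected mark yaw %.3f'%((.65-t+np.pi)%(2*np.pi)-np.pi),'q6 %.2f'%st['q'][5]); s=snapshot('side'); analyse(s)
if len(sys.argv)>1: cv2.imwrite('pics/%s.png'%sys.argv[1],np.clip(1.5*cv2.resize(s['frame'][150:225,235:325,::-1].astype(np.float32),None,fx=8,fy=8,interpolation=2),0,255).astype(np.uint8))
E
python3 now.py
```

```text
Tz -0.095 tau6 -0.034
t 14.375 turned 0.840 expected mark yaw -0.190 q6 -0.81
n 22 px [281.8 168.1] on knob top: r 10.7 yaw -0.189 on thimble top: r 41.1 yaw 0.881 thimble side: 0 
n 4 px [285.2 181.2] on knob top: r 36.5 yaw -1.495 on thimble top: r 18.6 yaw -0.251 thimble side: 0
```

Request:
step_arm(
  moves=[
    [0, 0.07, 0, 0, 0, 0, 1],
    [0, 0.14, 0, 0, 0, 0, 1],
    [0, 0.21, 0, 0, 0, 0, 1],
  ],
)

```text
t: 14.8
tcp_pos: [0.6005, 0.0218, 0.1357]
tool_rot: [0.689, 0.16, -0.157, -0.689]
force: [-0.6, -0.5, 0.7]
finger_gap: 0.34
```

```bash
python3 now.py s10
```

```text
Tz -0.019 tau6 -0.291
t 14.8 turned 1.051 expected mark yaw -0.401 q6 -0.60
n 26 px [281.2 169. ] on knob top: r 9.4 yaw -0.422 on thimble top: r 38.3 yaw 0.891 thimble side: 0 
n 5 px [285.6 182.6] on knob top: r 39.8 yaw -1.521 on thimble top: r 19.0 yaw -0.446 thimble side: 0
```

View pics/s10.png

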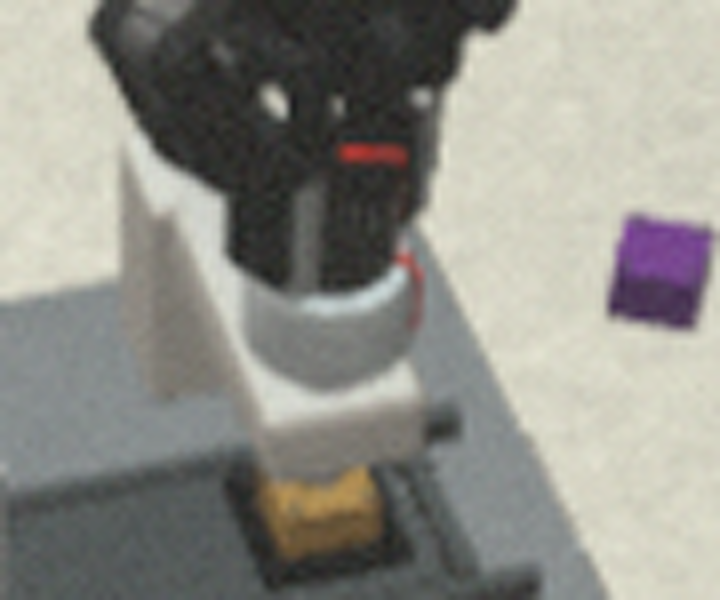

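The thimble mark (410,285) has moved with the knob's mark, so there's no slip yet. I'll continue.

Request:
step_arm(
  moves=[
    [0, 0.08, 0, 0, 0, 0, 1],
    [0, 0.16, 0, 0, 0, 0, 1],
    [0, 0.24, 0, 0, 0, 0, 1],
  ],
)

```text
t: 15.22
tcp_pos: [0.6005, 0.0218, 0.1357]
tool_rot: [0.703, 0.076, -0.072, -0.703]
force: [-0.4, 0.3, 0.8]
finger_gap: 0.344
```

```bash
python3 now.py s11
```

```text
Tz 0.071 tau6 -0.344
t 15.225 turned 1.294 expected mark yaw -0.644 q6 -0.36
n 25 px [281.5 169.9] on knob top: r 10.3 yaw -0.673 on thimble top: r 35.9 yaw 0.852 thimble side: 0 
n 1 px [284. 178.] on knob top: r 28.1 yaw -1.428 on thimble top: r 19.8 yaw 0.224 thimble side: 0 
n 5 px [284.6 183.4] on knob top: r 41.1 yaw -1.581 on thimble top: r 17.5 yaw -0.581 thimble side: 0
```

Request:
step_arm(
  moves=[
    [0, 0.08, 0, 0, 0, 0, 1],
    [0, 0.16, 0, 0, 0, 0, 1],
    [0, 0.24, 0, 0, 0, 0, 1],
  ],
)

```text
t: 15.65
tcp_pos: [0.6005, 0.0218, 0.1357]
tool_rot: [-0.707, 0.01, -0.013, 0.707]
force: [0.2, -0.4, -0.1]
finger_gap: 0.345
```

```bash
python3 now.py s12
```

```text
Tz 0.103 tau6 -0.335
t 15.65 turned 1.536 expected mark yaw -0.886 q6 -0.12
n 35 px [281.6 172.6] on knob top: r 14.4 yaw -1.179 on thimble top: r 28.7 yaw 0.759 thimble side: 0 
n 6 px [284.7 185.8] on knob top: r 46.9 yaw -1.629 on thimble top: r 19.8 yaw -0.910 thimble side: 3 -0.786
n 4 px [285.  191.5] on knob top: r 60.5 yaw -1.698 on thimble top: r 30.4 yaw -1.341 thimble side: 4 -0.819
```

View pics/s12.png

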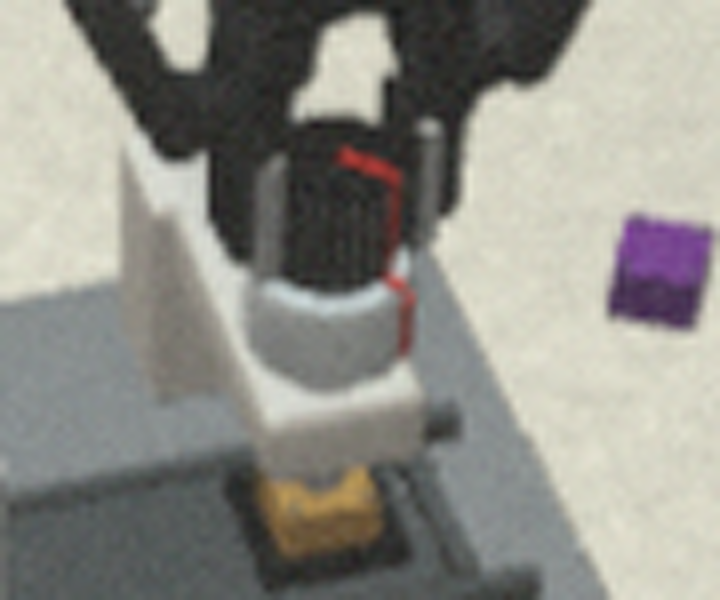

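The knob's side mark (395,220) and the thimble's side mark (405,320) are still in line. I'll keep going.

Request:
step_arm(
  moves=[
    [0, 0.08, 0, 0, 0, 0, 1],
    [0, 0.16, 0, 0, 0, 0, 1],
    [0, 0.24, 0, 0, 0, 0, 1],
  ],
)

```text
t: 16.08
tcp_pos: [0.6006, 0.0218, 0.1357]
tool_rot: [-0.7, 0.094, -0.098, 0.701]
force: [0.6, -0.3, 0.8]
finger_gap: 0.347
```

```bash
python3 now.py s13
```

```text
Tz 0.062 tau6 -0.306
t 16.075 turned 1.777 expected mark yaw -1.127 q6 0.12
n 38 px [281.2 174.2] on knob top: r 17.2 yaw -1.383 on thimble top: r 24.4 yaw 0.711 thimble side: 0 
n 12 px [283.2 188.8] on knob top: r 53.5 yaw -1.720 on thimble top: r 23.1 yaw -1.278 thimble side: 7 -1.022
```

Request:
step_arm(
  moves=[
    [0, 0.08, 0, 0, 0, 0, 1],
    [0, 0.16, 0, 0, 0, 0, 1],
    [0, 0.24, 0, 0, 0, 0, 1],
  ],
)

```text
t: 16.5
tcp_pos: [0.6006, 0.0218, 0.1357]
tool_rot: [-0.683, 0.178, -0.182, 0.684]
force: [-0.1, -0.8, 1.8]
finger_gap: 0.343
```

```bash
python3 now.py s14
```

```text
Tz 0.149 tau6 -0.277
t 16.5 turned 2.017 expected mark yaw -1.367 q6 0.36
n 56 px [280.6 179.3] on knob top: r 29.0 yaw -1.673 on thimble top: r 12.4 yaw 0.271 thimble side: 9 -1.27
```

View pics/s14.png

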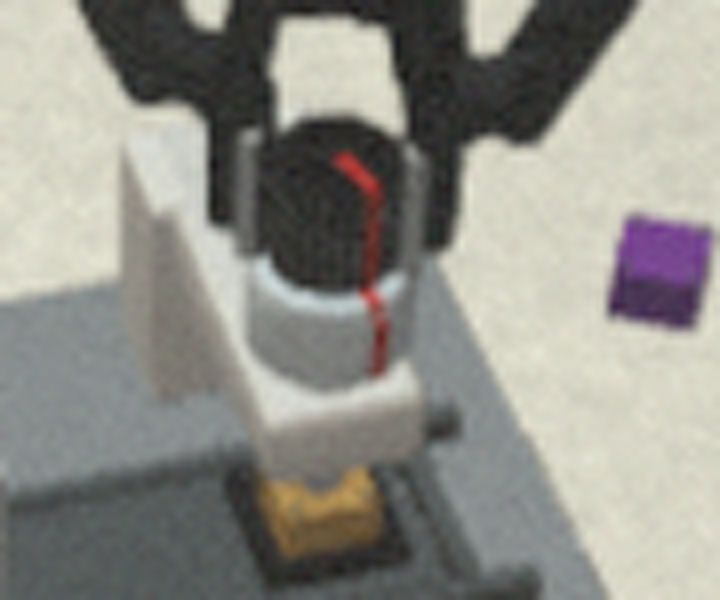

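Still in line; the side reading has a constant offset of about +0.1.

Request:
step_arm(
  moves=[
    [0, 0.07, 0, 0, 0, 0, 1],
    [0, 0.14, 0, 0, 0, 0, 1],
    [0, 0.21, 0, 0, 0, 0, 1],
  ],
)

```text
t: 16.92
tcp_pos: [0.6007, 0.0218, 0.1357]
tool_rot: [-0.661, 0.249, -0.252, 0.662]
force: [0.4, -0.5, 1.0]
finger_gap: 0.34
```

```bash
python3 now.py s15
```

```text
Tz 0.168 tau6 -0.218
t 16.925 turned 2.227 expected mark yaw -1.577 q6 0.57
n 55 px [279.3 179.6] on knob top: r 29.5 yaw -1.753 on thimble top: r 9.9 yaw 0.322 thimble side: 9 -1.384
```

Request:
step_arm(
  moves=[
    [0, 0.07, 0, 0, 0, 0, 1],
    [0, 0.14, 0, 0, 0, 0, 1],
    [0, 0.2, 0, 0, 0, 0, 1],
  ],
)

```text
t: 17.35
tcp_pos: [0.6007, 0.0218, 0.1357]
tool_rot: [-0.632, 0.313, -0.317, 0.634]
force: [0.7, -0.4, 0.6]
finger_gap: 0.344
```

```bash
python3 now.py s16
```

```text
Tz 0.157 tau6 -0.154
t 17.35 turned 2.426 expected mark yaw -1.776 q6 0.77
n 60 px [278.4 179.8] on knob top: r 29.8 yaw -1.812 on thimble top: r 8.2 yaw 0.405 thimble side: 9 -1.384
```

View pics/s16.png

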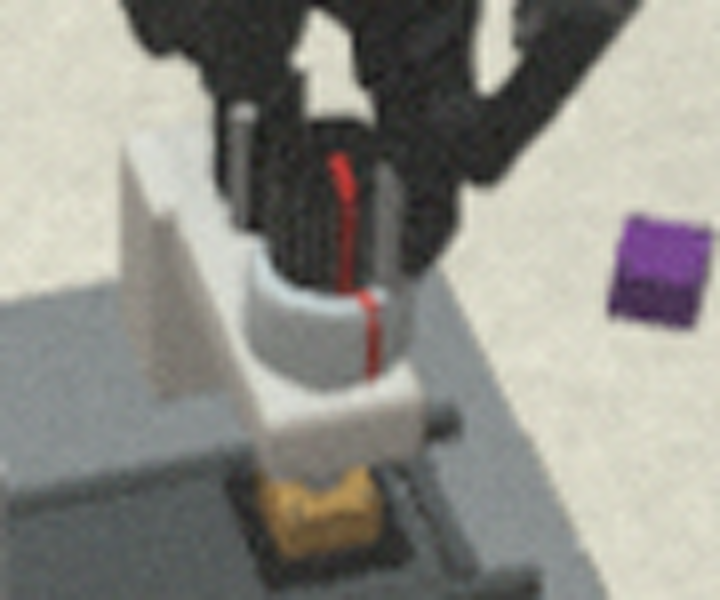

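The thimble has stopped at (372,340) while the knob's mark moved on to (345,250): about 0.29 rad of slip. I'll add 0.24 rad to reach about 30°.

Request:
step_arm(
  moves=[
    [0, 0.07, 0, 0, 0, 0, 1],
    [0, 0.14, 0, 0, 0, 0, 1],
    [0, 0.2, 0, 0, 0, 0, 1],
    [0, 0.24, 0, 0, 0, 0, 1],
    [0, 0.24, 0, 0, 0, 0, 1],
    [0, 0.24, 0, 0, 0, 0, 1],
  ],
)

```text
t: 18.15
tcp_pos: [0.6008, 0.0217, 0.1357]
tool_rot: [-0.59, 0.387, -0.39, 0.592]
force: [-0.0, -0.8, -0.1]
finger_gap: 0.345
```

```bash
python3 now.py s17
```

```text
Tz 0.105 tau6 0.092
t 18.15 turned 2.666 expected mark yaw -2.016 q6 1.01
n 42 px [275.9 176.8] on knob top: r 21.8 yaw -1.961 on thimble top: r 14.0 yaw 1.105 thimble side: 0 
n 13 px [281.1 191.2] on knob top: r 58.8 yaw -1.806 on thimble top: r 26.6 yaw -1.550 thimble side: 10 -1.373
```

View pics/s17.png

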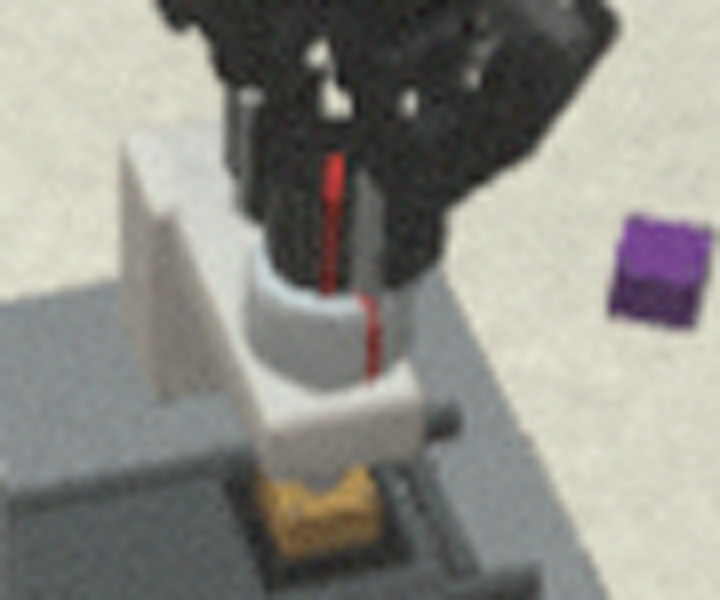

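Slip is about 0.53 rad. I'll open and rise straight up.

Request:
step_arm(
  moves=[
    [0, 0, 0, 0, 0, 0, 0.2],
    [0, 0, 0, 0, 0, 0, 0],
    [0, 0, 0, 0, 0, 0, -0.5],
    [0, 0, 0, 0, 0, 0, -0.5],
    [0, 0, 0, 0, -2, 0, -0.5],
    [0, 0, 0, 0, -5, 0, -0.5],
    [0, 0, 0, 0, -9, 0, -0.5],
    [0, 0, 0, 0, -12, 0, -0.5],
    [0, 0, 0, 0, -12, 0, -0.5],
  ],
)

```text
t: 19.32
tcp_pos: [0.6017, 0.0216, 0.2586]
tool_rot: [-0.589, 0.385, -0.392, 0.593]
force: [-0.4, -0.2, -0.2]
finger_gap: 0.752
```

```bash
python3 now.py s18
python3 - <<'E'
from h import *
st=sense();print(st['tcp_pos'],st['force'],st['finger_gap']); print(go(np.r_[.40,.03,.28]))
E
```

```text
Tz 0.015 tau6 -0.0
t 19.325 turned 2.666 expected mark yaw -2.016 q6 1.01
n 42 px [275.8 176.7] on knob top: r 21.5 yaw -1.965 on thimble top: r 14.3 yaw 1.113 thimble side: 0 
n 12 px [280.8 190.7] on knob top: r 57.4 yaw -1.810 on thimble top: r 25.1 yaw -1.542 thimble side: 8 -1.395
[0.60041942 0.02172825 0.25663773] [ 0.33663557 -0.4077903   0.26768302] 0.7467975799055584
turn [0. 0. 0.] shift [ -8.7   -2.5  -18.05]
[array([0., 0., 0.]), array([ -8.70356821,  -2.49517679, -18.05113894])]
```

View pics/s18.png

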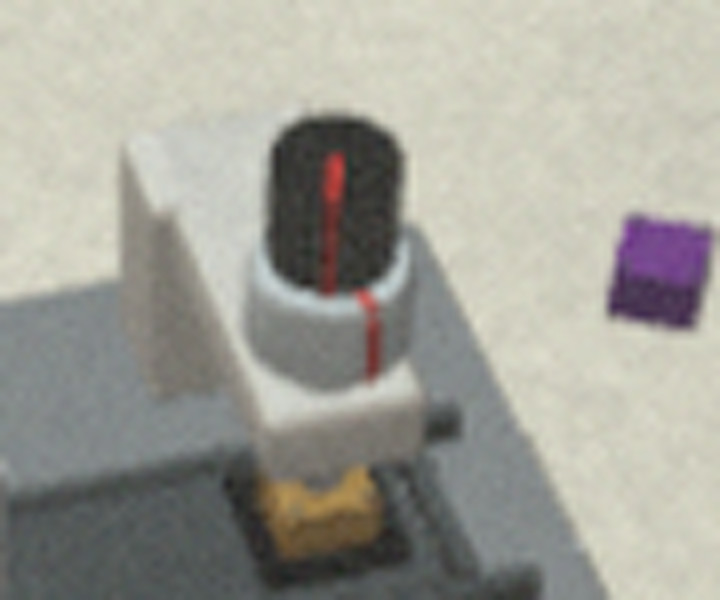

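Released: the knob mark (330,230) and thimble mark (372,340) stayed put. I'll move back for a last top view.

Request:
step_arm(
  moves=[
    [0, 0, 0, -2.2, -0.6, -4.5, -0.5],
    [0, 0, 0, -4.4, -1.2, -9, -0.5],
    [0, 0, 0, -6.6, -1.8, -13.5, -0.5],
    [0, 0, 0, -8.7, -2.5, -18, -0.5],
    [0, 0, 0, -8.7, -2.5, -18, -0.5],
  ],
)

```text
t: 20.0
tcp_pos: [0.3954, 0.0312, 0.2787]
tool_rot: [-0.59, 0.388, -0.389, 0.591]
force: [-0.1, 0.3, 0.3]
finger_gap: 0.751
```

Run:
```python
from mk import *
s=snap('top','top20.png'); analyse(s); C=cloud(s); h=C[...,2]
roi=np.zeros(h.shape,bool); roi[200:262,250:280]=1
P=C[roi&(h>.06)&(h<.076)]; d=P.mean(0)[:2]-A; print('post',d@GX,d@GY)
cv2.imwrite('pics/top20c.png',np.clip(1.6*cv2.resize(s['frame'][110:280,160:370,::-1].astype(np.float32),None,fx=3.5,fy=3.5,interpolation=2),0,255).astype(np.uint8))
```

```text
n 36 px [276.8 175.9] on knob top: r 10.0 yaw -1.803 on thimble top: r 11.8 yaw -1.445 thimble side: 0 
post -0.08480676181380493 -0.0003038484837322969
```

View pics/top20c.png

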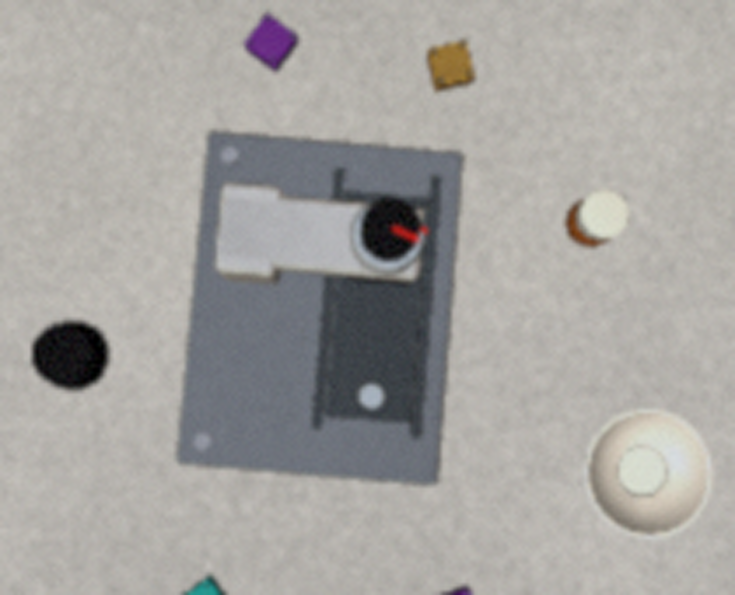

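The top view shows the knob mark (410,235) clearly offset from the thimble mark (425,230). The post is at -85 mm and the loose items have not moved. Handing in.

```bash
python3 -c "
from station import *
print(sign_off())"
```

```text
the job is handed in; nothing more can be done
None
```

I pushed the carrier in to its stop, turned the knob clockwise until the ratchet slipped by about 30°, let go, backed off and handed in at about 20 s.

- **Carrier:** the post stopped at gauge x ≈ -85 mm. The highest force I read while pushing was about 10 N. The side view showed the block in its nest under the spindle.
- **Ratchet:** I gripped at 20 N and turned the knob about 2.67 rad. The thimble stopped partway while the knob went on. I make the slip about 0.53 rad (30°), and the two marks stayed apart after release.
- **Other things:** in the last top view the spare, vial, loupe and dish had not visibly moved. The arm was clear of everything.

**Checks that were weak:**
- **Torque:** the wrist torque readings were too noisy to show when the slip began, so I relied on the red marks in the side camera.
- **Slip angle:** the thimble readings had a steady offset of about 0.1 rad, which I subtracted.
- **Clamping force:** I did not measure it. I infer it from the ratchet having slipped.
- **Last top view:** the two marks merged into one patch there. It showed an offset, but I could not measure the slip again from it.

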